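Put the bending mandrel away in its oak bin

ROBOT

A 7-joint arm with a two-finger parallel gripper is mounted at the origin on the work surface. World frame = base frame: x ahead of the robot, y to its left, z up, the work surface at z = 0. Lengths are in m, angles in rad, forces in N, time in s.
With the tool pointing down it reaches from about 0.4 to 0.925 m from the base axis. Payload 5.6 kg.
Tool frame: the origin (TCP) lies midway between the tips of the shut fingers; the grasp point (between the pads) lies hold_point_z behind it (hold_point_z is the distance from the TCP to the grasp point, in m); z points along the fingers, y is the direction in which the jaws open and shut (so a half turn about z gives the same grasp; the last joint's range is limited). The gripper opens to 85 mm and grips with 20 to 120 N. Pads are 22 mm wide; open, the fingers measure 114 mm over their backs; the gripper's body (76 mm by 85 mm) begins 54 mm behind the grasp point. The pads swing forward as they close: fully open they stand 13 mm farther back than shut.
Start: joints at [1.292, 0.468, -0.012, 1.603, 0.006, 1.071, -0.056], TCP at [0.152, -0.632, 0.231] pointing down, gripper open.
Joint ranges: [-2.53, 2.53], [-0.31, 2.02], [-1.57, 1.55], [0.28, 2.44], [-1.29, 4.43], [0.15, 1.84], [-2.92, 2.92]. Speed limits (rad/s): [2.57, 2.57, 3.14, 3.14, 3.14, 3.14, 3.14].

INTERFACE

Orientations are given as a rotation vector (axis times angle).
In Python, from plant import * gives the robot as it stands.
- The arm moves only by the tool play_rows, never from a script. Its argument "plan" is a list of rows, each a list of 3 entries, a list of its own where there are three numbers: the shift along the tool's x, y, z in mm, then the turn, a rotation vector about the tool's x, y, z in degrees, then the gripper's target within -1 to 1 (shut at 1, half-way at 0, fully open at -1). In form: [[[dx, dy, dz], [ax, ay, az], hand], ...]. A call has 1 to 20 rows; each row is the pose to reach, as a shift and turn from the pose measured when the call began, along the tool's axes at that moment; what a row does not reach only later rows make up. A row lasts 1/8 s, in which the tool goes at most 62.5 mm and 10.7 degrees, less where a joint would pass 70% of its speed; a pose out of reach is approached as far as the arm can. A call with a gripper value outside its range is refused whole. The fingers move at their own pace and stop on an object; "force" is the grip in N (left out, the last holds). Time passes only in rows, so rows that repeat a pose let the fingers close. It gives the time, the measured TCP pose, the force and the opening at its end, in the units of the state.
- read_state(): the state, without advancing time (a new reading comes with each control period).
- snapshot(name): name is "side" or "top" or "wrist"; returns the picture (420x560x3 uint8, blue, green, red); there is no depth.
- camera_params(name): a dict with "fx", "fy", "cx", "cy" (pixels), "R" (3x3) and "t" (3): a world point X has camera coordinates R X + t. Camera axes: x right, y down, z forward; pixel columns grow to the right and rows downward; lengths in m; the calibration is good to about 2 mm. A picture is of the moment at which its call begins: read the wrist's pose just before it. camera_params takes no time and is no camera call; for the wrist camera it gives the pose at the moment of the call.
- hand_in(): hands the job in, once; it reports no verdict.
Trained networks look in the newest picture that a camera, given by its name, has taken for a name from the list of things; names that differ only in an ending like _2 or _b are one class to them, and where a whole thing is asked for, a point or a joint stands for the part that bears it (a point fixed in the world has none). Each returns a list of dicts, best first, with "conf" (0 to 1); they miss things now and then, are a little off and sometimes report something else, mostly with a low value. They report only what shows in the picture. A call takes as long as a camera call. They do not tell look-alikes from the thing itself.
- silhouettes(camera, label): "mask" (420x560 bool, what is visible of it) and "extent" ([centre column, centre row, width, height] in pixels, round what is visible of it).
- landmark_of(camera, label): "xy" ([column, row] in pixels: a listed point, or the origin of a listed thing).
The state is a dict: "clock": time; "joint_pos": joint angles; "qd": joint speeds; "tau": joint torques, N m; "position": TCP position; "ee_rot": TCP orientation; "force": force on the tool from outside, world axes, zero at the start; "moment": the same for the moment, N m; "gripper_width": finger opening in m.
Only numpy, scipy, OpenCV 4.12 (cv2) and the standard library are available. Lean on these libraries where they do the work, as an engineer would, in place of code of your own. Each camera call takes 0.05 s, during which the arm holds its last target.

TASK

The aluminium bending mandrel is standing on its thick end on the bench: put it away in the oak bin, lying on its side in the two V saddles with its thin shank in the narrow saddle on the hinge side. Handle it gently, without letting it topple or drop, then shut the lid fully down (the brass latch stays open). Leave the other things on the bench where they are.

Things in the scene. Friction and masses are not known exactly. Their poses are not given: they have to be found in the camera images.
- mandrel: Grey aluminium bending mandrel, about 0.4 kg, a stepped round bar 120 mm long: thick former, 46 mm in diameter, 80 mm long, with three dark grooves, then a thin shank 22 mm in diameter, 40 mm long. Starts standing on the thick end. Origin at the centre of the thick end's face; z runs along the bar to the shank's end. Laid on the bench, it lies level with its axis 23 mm up; it rolls if pushed.
- mandrel_mid (a point): Point on the mandrel's axis at its centre of mass, 46 mm from the thick end's face (34 mm short of the shoulder).
- mandrel_tip (a point): Centre of the shank's end face, 120 mm from the thick end's face. The bench 0.39 to 0.57 m ahead of the robot, from 0.17 m to the right of its centre line to 0.04 m to the left, starts clear: room enough to lay the mandrel down.
- bin: Oak bin fixed to the bench, 170 (x) by 160 (y) by 88 mm high outside, walls and floor 10 mm. Origin at the centre of its underside, z up; the lid's hinge is on its +x side, which faces roughly to the robot's left, the brass latch on its -x side. Two beech V blocks (90 degree notches) on its floor carry the mandrel along x at y = 0. The floor between them is free for fingers.
- wide_saddle (a point): In the bin, on the line where the mandrel's axis comes to lie, 55 mm above the bench, over the middle of the wide V block for the thick former: bin x = -47 mm. The block is 14 mm thick along x, 68 mm wide along y, its top 49 mm above the bench.
- narrow_saddle (a point): The same over the narrow V block for the shank, on the hinge side: bin x = 45 mm, 55 mm above the bench. The block is 14 mm thick along x, 68 mm wide along y, its top 52 mm above the bench.
- mandrel_place (a point): In the bin, where the mandrel's centre of mass (mandrel_mid) lies when it is well placed: bin x = -14 mm, y = 0, 55 mm above the bench. The thick end's face is then at bin x = -60 mm and the shoulder at x = 20 mm. Up to 14 mm either way along x is good.
- lid (a joint): Angle of the bin's lid in rad: 0 shut, 1.9 the fully open stop; starts open at 1.6 to 1.85, standing up steeply over the hinge side. The hinge is stiff: the lid stays where it is left and takes about 3 N at its free edge to move. It has no handle: push it over from behind and press it down from above.
- lid_edge (a point): Middle of the lid's free edge (half way through its thickness). The lid is an oak board 175 mm from hinge to free edge, 160 mm wide and 12 mm thick; shut, its top is 100.5 mm above the bench and it overhangs the latch side by 5 mm. Its brass fittings do not obstruct.
- lid_hinge (a point): Middle of the hinge line, on the lid's underside: bin x = 85 mm, y = 0, 88.5 mm above the bench.
- oil_bottle: Bystander: small amber oil bottle with a black cap, 40 mm in diameter, 115 mm tall, standing upright; origin under its centre.
- file: Bystander: polished steel tuning file with a boxwood handle, 235 mm long, 22 mm high, lying along its x; origin on the bench under the file, 105 mm from the handle's end.
- stick: Bystander: boxwood burnishing stick 185 mm long, 14 mm wide, 12 mm high, lying along its x; origin 65 mm from its thick end.
- button_tray: Bystander: dark wooden tray 90 by 60 by 16 mm that holds three cream bass buttons (22 mm high); origin under its centre.
- reed_block: Bystander: reed block 170 mm long (its y), 34 mm wide, 50 mm high, with aluminium reed plates; origin under its centre.
- wax_tin: Bystander: round tin of wax, 68 mm in diameter, 27 mm high, dark red lid; origin under its centre.
- screw_jar: Bystander: glass jar with a steel cap, 60 mm in diameter, 75 mm high; origin under its centre.
Things that resemble listed ones, but are neither listed nor needed, are in the scene too. What is shaped like the mandrel but pink or purple is not meant.

How it is judged:
On the way:
1. the mandrel lies on its side in both saddles, shank towards the hinge, and has been let go (x of mandrel_mid in the frame of bin between -0.028 and 0 m and y of mandrel_mid in the frame of bin between -0.005 and 0.005 m and z of mandrel_mid in the frame of bin between 0.049 and 0.06 m and angle between the z axis of mandrel and the x axis of bin, either way round below 0.08 rad and x of mandrel_tip in the frame of bin above 0.04 m and contact force between the fingers and mandrel below 0.1 N and value of joint lid above 0.5 rad), for 0.2 s.
At the end, for the whole second after the job is handed in: The mandrel lies at rest and released in the bin's two saddles, its centre of mass within 14 mm along and 5 mm across of its place and its axis 49 to 60 mm above the bench, within 0.08 rad of the bin's x axis, shank towards the hinge; the lid is shut to within 0.04 rad (x of mandrel_mid in the frame of bin between -0.028 and 0 m and y of mandrel_mid in the frame of bin between -0.005 and 0.005 m and z of mandrel_mid in the frame of bin between 0.049 and 0.06 m and angle between the z axis of mandrel and the x axis of bin, either way round below 0.08 rad and x of mandrel_tip in the frame of bin above 0.04 m and contact force between the fingers and mandrel below 0.1 N and value of joint lid below 0.04 rad and linear speed of mandrel below 0.02 m/s); the robot touches nothing.
It fails at once if the mandrel topples or tumbles (turns faster than 8 rad/s while its axis is not level) (angular speed of mandrel above 8 rad/s and angle between mandrel's own z axis and vertical below 1.35 rad).
It fails at once if the mandrel is dropped (falls free of the fingers at over 0.48 m/s, from about 12 mm or higher) (linear speed of mandrel above 0.48 m/s and contact force between the fingers and mandrel below 0.1 N).
It fails at once if the mandrel is slammed into the bin (more than 90 N) (contact force between mandrel and bin above 90 N).
It fails at once if a bystander is moved more than 30 mm (distance of any of oil_bottle, file, stick, button_tray, reed_block, wax_tin, screw_jar from where it was at the start of the episode above 0.03 m).
It also fails if it takes over 66 s, if anything falls off the work surface, if the arm or the gripper's body presses on something with over 40 N, if the wrist force passes 120 N, or if a joint passes its speed limit or range.

## Working session

There is one attempt and no reset: what is moved stays moved. The work goes in short steps, Python scripts to look and compute and a tool call to move; the robot and the scene stay as the last step left them, time stands still between calls to the robot, and variables do not carry over. Pictures are saved under pics/ and viewed, and the job is handed in when it is done.

Besides the shell and the picture viewer there is one more tool, called after "Call:" as a command line: name --argument value ..., lists and objects as JSON in quotes. play_rows: Moves the arm, as the interface text tells. Its arguments: {"type":"object","properties":{"plan":{"type":"array"},"force":{"type":"number"}},"required":["plan"]}

```bash
mkdir -p pics; ls
python3 - <<'E'
from plant import *
import cv2
s=read_state();print({k:(v if not hasattr(v,'tolist') else v.tolist()) for k,v in s.items()})
for n in ("side","top","wrist"):
    p=camera_params(n);print(n,p)
    cv2.imwrite(f"pics/{n}0.png",snapshot(n))
try: print(hold_point_z)
except Exception as e: print(e)
E
```

```text
pics
{'clock': 0.0, 'joint_pos': [1.292007310119857, 0.46839006993463955, -0.01164425673696925, 1.6036246752052015, 0.006028090341206246, 1.07138290477021, -0.05628469142544642], 'qd': [-0.0016464233583425932, -0.002020840211896723, 0.0007992667673969598, -0.00013187135279742329, -0.0014225488892035095, -0.0006869526349741267, 0.0011707208050953306], 'tau': [-0.0004014205842395313, -53.238630294799805, 0.02168108825571835, -25.13003647327423, 0.011546252353582531, 0.007740952132735401, -1.9168489302501257e-05], 'position': [0.15166786721185813, -0.6314874903763557, 0.23032954307339557], 'ee_rot': [-3.118058803888762, -0.36931750817163533, 0.0005279904406872342], 'force': [-0.44025310510858173, 0.0851714298779989, 0.16486719684957268], 'moment': [0.0048477377432031435, -0.02459196790696198, 0.06096569808314234], 'gripper_width': 0.08516485458916381}
side {'fx': 453.7605231211702, 'fy': 453.7605231211702, 'cx': 273.64513412763796, 'cy': 210.5565866731964, 'R': array([[-0.95714988, -0.28932599,  0.0124332 ],
       [-0.23416182,  0.7479667 , -0.62105882],
       [ 0.17038883, -0.59735775, -0.78366534]]), 't': array([0.50772092, 0.22966235, 1.24721563])}
top {'fx': 457.8340621994994, 'fy': 457.8340621994994, 'cx': 276.39859134685514, 'cy': 209.54860560854607, 'R': array([[-0.02700719, -0.99962034, -0.00545865],
       [-0.99763561,  0.02729798, -0.06307154],
       [ 0.0631966 ,  0.00374236, -0.99799408]]), 't': array([-0.03658032,  0.54128522,  1.32728688])}
wrist {'fx': 374.0116612793957, 'fy': 374.0116612793957, 'cx': 278.1263789880825, 'cy': 208.20166024532648, 'R': array([[ 0.2333031 , -0.97240326, -0.00124805],
       [-0.93772149, -0.22532146,  0.26440242],
       [-0.25738699, -0.06051558, -0.96441163]]), 't': array([-0.64961902, -0.03383825,  0.37898868])}
0.0187
```

View pics/side0.png

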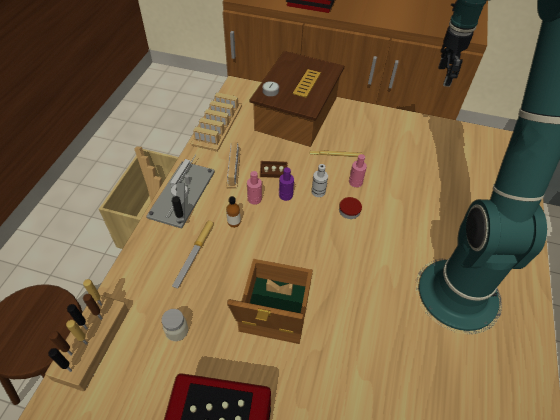

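View pics/top0.png

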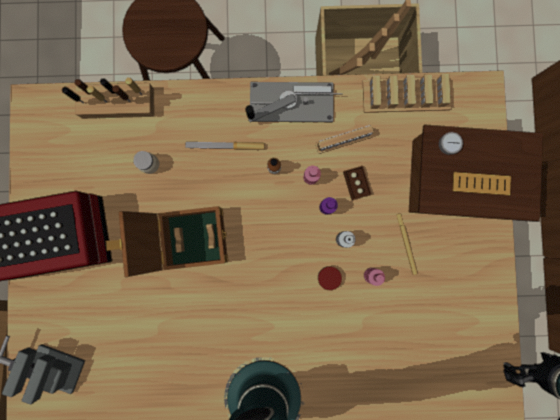

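Run:
```python
from plant import *
import cv2,numpy as np
for n in ("side","top"):
    snapshot(n)
    for l in ["mandrel_mid","mandrel_tip","mandrel","bin","lid_edge","lid_hinge","wide_saddle","narrow_saddle","mandrel_place","oil_bottle","file","stick","button_tray","reed_block","wax_tin","screw_jar"]:
        print(n,l,[(np.round(d['xy'],1).tolist(),round(d['conf'],2)) for d in landmark_of(n,l)])
print(read_state()['clock'])
```

```text
side mandrel_mid [([285.4, 188.0], 0.96), ([254.6, 189.0], 0.87), ([318.4, 181.1], 0.8), ([354.9, 174.9], 0.74)]
side mandrel_tip [([361.3, 152.9], 0.81), ([289.1, 167.5], 0.65), ([321.8, 166.4], 0.61), ([253.7, 168.7], 0.55)]
side mandrel [([286.0, 199.6], 0.95), ([254.8, 199.2], 0.8), ([316.5, 191.2], 0.72), ([352.6, 183.3], 0.64)]
side bin [([273.4, 310.0], 0.95)]
side lid_edge [([265.1, 309.1], 0.97)]
side lid_hinge [([270.4, 323.9], 0.82)]
side wide_saddle [([275.2, 284.1], 0.76)]
side narrow_saddle [([273.3, 312.0], 0.72), ([194.9, 250.2], 0.34)]
side mandrel_place [([275.1, 295.1], 0.82)]
side oil_bottle [([231.9, 222.2], 0.82), ([276.0, 310.0], 0.27)]
side file [([195.7, 249.7], 0.77)]
side stick [([344.3, 154.8], 0.46)]
side button_tray [([276.3, 170.5], 0.81)]
side reed_block [([233.9, 169.0], 0.9)]
side wax_tin [([348.3, 211.8], 0.64)]
side screw_jar [([233.0, 170.4], 0.75), ([176.2, 330.5], 0.68)]
top mandrel_mid [([345.2, 237.4], 0.78), ([312.1, 177.6], 0.77), ([209.1, 232.8], 0.73), ([327.9, 202.9], 0.66), ([372.1, 276.7], 0.61), ([406.2, 249.0], 0.22)]
top mandrel_tip [([377.5, 279.4], 0.8), ([332.4, 202.0], 0.77), ([312.5, 170.4], 0.69), ([348.0, 233.4], 0.56), ([151.2, 163.6], 0.5), ([177.5, 239.4], 0.42)]
top mandrel [([369.8, 275.5], 0.86), ([323.9, 206.7], 0.78), ([341.5, 239.5], 0.68), ([308.6, 177.8], 0.53)]
top bin [([195.2, 237.4], 0.69)]
top lid_edge [([121.7, 240.7], 0.89)]
top lid_hinge [([158.6, 241.9], 0.95)]
top wide_saddle [([212.6, 235.3], 0.92)]
top narrow_saddle [([179.6, 237.4], 0.91)]
top mandrel_place [([198.5, 235.6], 0.87), ([342.1, 239.9], 0.31)]
top oil_bottle [([230.5, 146.5], 0.7), ([273.0, 169.8], 0.55)]
top file [([228.3, 147.5], 0.73)]
top stick [([407.0, 250.7], 0.9), ([161.1, 239.0], 0.6)]
top button_tray [([354.8, 184.6], 0.96)]
top reed_block [([343.9, 139.6], 0.68)]
top wax_tin [([328.2, 276.6], 0.64)]
top screw_jar [([150.4, 163.6], 0.59)]
1.85
```

```bash
cat > h.py <<'E'
import numpy as np,cv2
from scipy.spatial.transform import Rotation as Ro
def ray(p,uv):
    d=np.array([(uv[0]-p['cx'])/p['fx'],(uv[1]-p['cy'])/p['fy'],1.]);R=p['R'];return -R.T@p['t'],R.T@d
def onz(p,uv,z):
    c,d=ray(p,uv);return c+d*(z-c[2])/d[2]
def tri(*pu):
    A=np.zeros((3,3));b=np.zeros(3)
    for p,uv in pu:
        c,d=ray(p,uv);d=d/np.linalg.norm(d);M=np.eye(3)-np.outer(d,d);A+=M;b+=M@c
    x=np.linalg.solve(A,b);return x
def proj(p,X):
    c=p['R']@X+p['t'];return np.array([p['fx']*c[0]/c[2]+p['cx'],p['fy']*c[1]/c[2]+p['cy']])
def crop(img,u,v,w,h,s,fn):
    u,v=int(u),int(v);c=img[max(0,v-h):v+h,max(0,u-w):u+w];cv2.imwrite(fn,cv2.resize(c,None,fx=s,fy=s,interpolation=cv2.INTER_CUBIC))
E
python3 - <<'E'
from plant import *
from h import *
S=camera_params('side');T=camera_params('top')
a=cv2.imread('pics/side0.png');b=cv2.imread('pics/top0.png')
ca=cv2.resize(a[130:230,240:380],None,fx=4,fy=4,interpolation=cv2.INTER_CUBIC);cv2.imwrite('pics/cs.png',ca)
cb=cv2.resize(b[150:300,110:420][:,:],None,fx=2.5,fy=2.5,interpolation=cv2.INTER_CUBIC);cv2.imwrite('pics/ct.png',cb)
for n,s,t in [('mid',(318.4,181.1),(345.2,237.4)),('tip',(321.8,166.4),(348,233.4)),('org',(316.5,191.2),(341.5,239.5)),('bin',(273.4,310),(195.2,237.4)),('edge',(265.1,309.1),(121.7,240.7)),('hinge',(270.4,323.9),(158.6,241.9)),('wide',(275.2,284.1),(212.6,235.3)),('narrow',(273.3,312),(179.6,237.4)),('place',(275.1,295.1),(198.5,235.6)),('oil',(231.9,222.2),(273,169.8)),('tin',(348.3,211.8),(328.2,276.6)),('tray',(276.3,170.5),(354.8,184.6)),('stick',(344.3,154.8),(407,250.7)),
 ('pinkmid',(354.9,174.9),(372.1,276.7)),('purplemid',(285.4,188),(327.9,202.9))]:
    x=tri((S,s),(T,t));print(n,x.round(4),'res',(proj(S,x)-s).round(1),(proj(T,x)-t).round(1))
print(onz(T,(212.6,235.3),.055),onz(T,(179.6,237.4),.055),onz(T,(198.5,235.6),.055))
E
```

```text
mid [ 0.4554 -0.2445  0.0527] res [0.7 0.1] [-0.2 -0.8]
tip [ 0.4586 -0.244   0.1198] res [-1.7 -0.2] [0.4 1.9]
org [ 0.4529 -0.2389  0.0107] res [1.8 0.1] [-0.4 -1.9]
bin [ 0.4688  0.1931 -0.0038] res [1.4 0.2] [-0.3 -1.2]
edge [0.4577 0.3208 0.2585] res [-1.2 -0.2] [0.2 1. ]
hinge [0.4555 0.2761 0.0933] res [0.3 0. ] [-0.1 -0.3]
wide [0.4772 0.1365 0.0345] res [2.9 0.3] [-0.6 -2.6]
narrow [0.4648 0.2262 0.0534] res [-0.4 -0.1] [0.1 0.4]
place [0.4719 0.1744 0.0449] res [0.9 0.1] [-0.2 -0.8]
oil [ 0.6674 -0.0425  0.0081] res [2.7 0.4] [-0.7 -2.7]
tin [ 0.3418 -0.1984 -0.0046] res [1.  0.1] [-0.2 -1. ]
tray [ 0.6076 -0.2847  0.0126] res [-0.1 -0. ] [0.  0.1]
stick [ 0.4075 -0.4317  0.0069] res [-0.5 -0. ] [0.1 0.6]
pinkmid [ 0.346  -0.318   0.0411] res [2.2 0.1] [-0.5 -2.4]
purplemid [ 0.5536 -0.2013  0.0337] res [-0.2 -0. ] [0.  0.2]
[0.46926602 0.13200431 0.055     ] [0.46584231 0.22604682 0.055     ] [0.46949974 0.17215611 0.055     ]
```

View pics/cs.png

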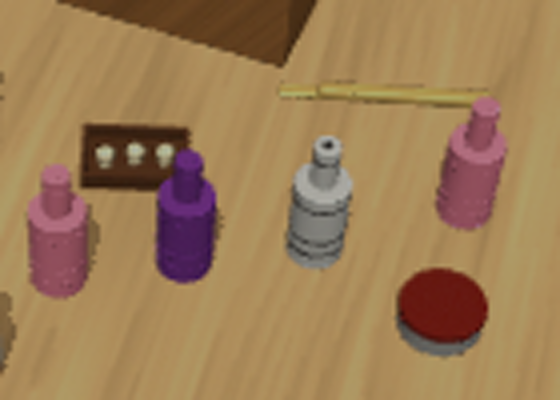

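View pics/ct.png

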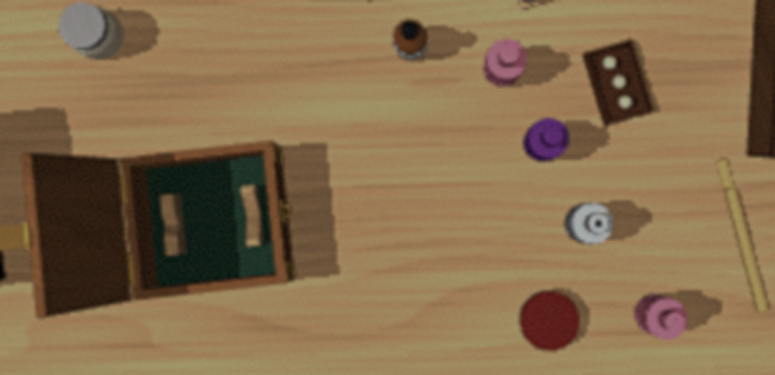

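Run:
```python
from plant import *
from h import *
from scipy.optimize import least_squares
S=camera_params('side');T=camera_params('top')
obs={}
for n,p,c in (('side',S,(318,185)),('top',T,(345,238))):
    snapshot(n)
    for d in silhouettes(n,'mandrel'):
        e=d['extent'];print(n,np.round(e,1),round(d['conf'],2))
        if abs(e[0]-c[0])<10 and abs(e[1]-c[1])<12: obs[n]=(p,d['mask'])
# model silhouette of upright mandrel
th=np.linspace(0,2*np.pi,60)
def mod(p,x,y):
    im=np.zeros((420*4,560*4),np.uint8)
    for r,z0,z1 in ((.023,0,.08),(.011,.08,.12)):
        P=np.array([proj(p,np.array([x+r*np.cos(t),y+r*np.sin(t),z])) for t in th for z in (z0,z1)])
        cv2.fillConvexPoly(im,cv2.convexHull(((P+.5)*4-.5).round().astype(np.int32)),1)
    return cv2.resize(im.astype(np.float32),(560,420),interpolation=cv2.INTER_AREA)
best=None
for ns in (['side'],['top'],['side','top']):
    best=(9e9,)
    for x in np.arange(.440,.472,.001):
        for y in np.arange(-.256,-.228,.001):
            e=sum(np.abs(mod(obs[n][0],x,y)-obs[n][1]).sum() for n in ns if n in obs)
            if e<best[0]: best=(e,x,y)
    print(ns,best,[obs[n][1].sum() for n in ns if n in obs])
print(read_state()['clock'])
```

```text
side [321.6 180.6  16.1  30.7] 0.77
side [358.1 170.9  22.5  29.6] 0.59
side [256.3 187.4  16.6  29. ] 0.58
side [286.3 183.9  13.6  30.4] 0.56
side [175.2 324.8  30.5  30.1] 0.3
top [345.1 241.   22.9  18. ] 0.62
top [373.2 276.8  21.6  15.9] 0.55
top [311.1 176.   20.1  20. ] 0.54
top [226.4 145.6  81.1   8.9] 0.47
top [354.1 182.8  32.9  34.2] 0.46
['side'] (np.float32(57.875), np.float64(0.455), np.float64(-0.246)) [np.int64(370)]
['top'] (np.float32(25.0), np.float64(0.448), np.float64(-0.247)) [np.int64(298)]
['side', 'top'] (np.float32(144.75), np.float64(0.452), np.float64(-0.246)) [np.int64(370), np.int64(298)]
2.05
```

```bash
cat >> h.py <<'E'
def rot(tilt,yaw=0.):
    """tilt deg from vertical-down toward tool x(+y world at yaw0); tool y = +x world at yaw 0; yaw about world z"""
    R0=np.column_stack([[0,1,0],[1,0,0],[0,0,-1.]])
    return Ro.from_euler('z',yaw,degrees=True).as_matrix()@R0@Ro.from_euler('y',tilt,degrees=True).as_matrix()
def rows(s,p,R):
    A=Ro.from_rotvec(s['ee_rot']).as_matrix()
    return (A.T@(np.array(p)-s['position'])*1000).round(1).tolist(), np.degrees(Ro.from_matrix(A.T@R).as_rotvec()).round(2).tolist()
def show(s):
    A=Ro.from_rotvec(s['ee_rot']).as_matrix()
    print('t',round(s['clock'],2),'p',np.round(s['position'],4),'x',A[:,0].round(3),'y',A[:,1].round(3),'z',A[:,2].round(3),'q',np.round(s['joint_pos'],2),'F',np.round(s['force'],1),'w',round(s['gripper_width'],4))
E
python3 - <<'E'
from plant import *
from h import *
s=read_state();show(s)
print('vert',rows(s,[.40,-.45,.28],rot(0)))
R=rot(60);G=np.array([.452,-.246,.048]);
print('standoff',rows(s,G-R[:,2]*.14+R[:,2]*.0,R), (G-R[:,2]*.14))
E
```

```text
t 2.05 p [ 0.1518 -0.632   0.2313] x [ 0.972  0.234 -0.   ] y [ 0.234 -0.972  0.   ] z [-0. -0. -1.] q [ 1.29  0.47 -0.01  1.6   0.01  1.07 -0.06] F [ 0.9 -0.5 -0.1] w 0.0853
vert ([283.8, -119.0, -48.7], [-0.0, 0.0, -76.49])
standoff ([353.7, -187.3, 113.3], [39.81, 50.51, -68.95]) [ 0.452      -0.36724356  0.118     ]
```

Call:
play_rows --plan '[[[142,-60,-25],[0,0,-38],-1],[[284,-119,-45],[0,0,-76.5],-1],[[284,-119,-45],[0,0,-76.5],-1],[[284,-119,-45],[0,0,-76.5],-1],[[284,-119,-45],[0,0,-76.5],-1],[[284,-119,-45],[0,0,-76.5],-1],[[284,-119,-45],[0,0,-76.5],-1],[[284,-119,-45],[0,0,-76.5],-1],[[284,-119,-45],[0,0,-76.5],-1],[[284,-119,-45],[0,0,-76.5],-1]]'

```text
clock: 3.3
position: [0.4, -0.4501, 0.2763]
ee_rot: [-2.224, -2.219, 0.0]
force: [1.2, -0.4, 0.2]
gripper_width: 0.0853
```

Run:
```python
from plant import *
from h import *
s=read_state();show(s)
R=rot(60);G=np.array([.452,-.246,.048]);
print('standoff',rows(s,G-R[:,2]*.14,R))
```

```text
t 3.3 p [ 0.4    -0.4501  0.2763] x [ 0.002  1.    -0.   ] y [ 1.    -0.002 -0.   ] z [-0. -0. -1.] q [ 1.08  0.38 -0.37  1.66  0.15  1.13  0.66] F [ 1.2 -0.4  0.2] w 0.0853
standoff ([83.0, 51.9, 158.3], [0.06, 60.01, -0.11])
```

Call:
play_rows --plan '[[[20,15,30],[0,20,0],-1],[[40,30,60],[0,40,0],-1],[[60,45,100],[0,60,0],-1],[[60,45,100],[0,60,0],-1],[[60,45,100],[0,60,0],-1],[[60,45,100],[0,60,0],-1],[[60,45,100],[0,60,0],-1],[[60,45,100],[0,60,0],-1],[[60,45,100],[0,60,0],-1],[[60,45,100],[0,60,0],-1]]'

```text
clock: 4.55
position: [0.4456, -0.39, 0.1776]
ee_rot: [-1.586, -1.585, -0.914]
force: [0.4, 0.2, 0.1]
gripper_width: 0.0853
```

Run:
```python
from plant import *
from h import *
s=read_state();show(s)
cv2.imwrite('pics/w1.png',snapshot('wrist'));cv2.imwrite('pics/s1.png',snapshot('side'))
R=rot(60);G=np.array([.452,-.246,.048]);
print('standoff',rows(s,G-R[:,2]*.14,R))
```

```text
t 4.55 p [ 0.4456 -0.39    0.1776] x [-0.     0.502  0.865] y [ 1.    -0.001  0.001] z [ 0.001  0.865 -0.502] q [ 1.2   0.99 -0.47  1.26 -0.3   1.74  0.82] F [0.4 0.2 0.1] w 0.0853
standoff ([-40.1, 6.4, 49.7], [0.08, 0.15, 0.01])
```

View pics/w1.png

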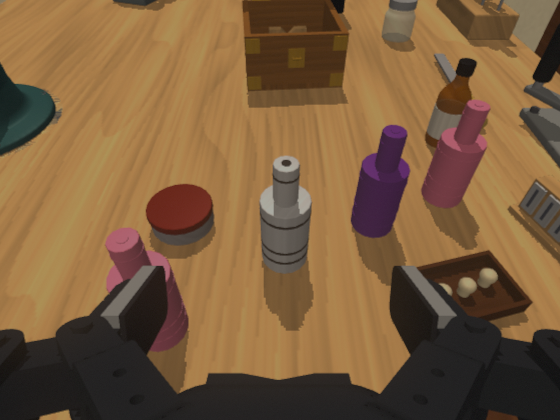

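View pics/s1.png

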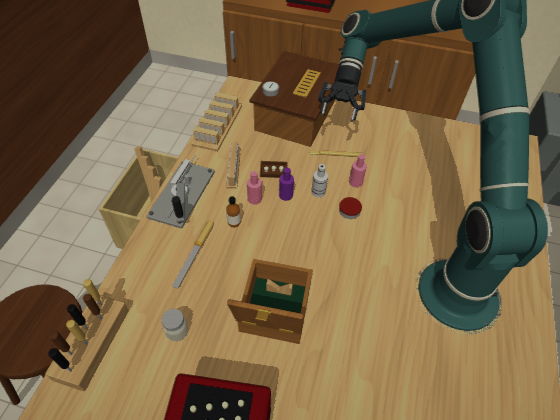

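```bash
cat > fit.py <<'E'
from plant import *
from h import *
from scipy.optimize import minimize
th=np.linspace(0,2*np.pi,60)
def mod(p,x,y,k=2):
    im=np.zeros((420*k,560*k),np.uint8)
    for r,z0,z1 in ((.023,0,.08),(.011,.08,.12)):
        P=np.array([proj(p,np.array([x+r*np.cos(t),y+r*np.sin(t),z])) for t in th for z in (z0,z1)])
        cv2.fillConvexPoly(im,cv2.convexHull(((P+.5)*k-.5).round().astype(np.int32)),1)
    return cv2.resize(im.astype(np.float32),(560,420),interpolation=cv2.INTER_AREA)
W=camera_params('wrist');snapshot('wrist')
D=silhouettes('wrist','mandrel')
for d in D: print(np.round(d['extent'],1),round(d['conf'],2),d['mask'].sum())
d=min(D,key=lambda d:np.hypot(d['extent'][0]-285,d['extent'][1]-215))
m=d['mask'].astype(np.float32)
for _ in [0]:
    b=(9e9,)
    for x in np.arange(.436,.470,.001):
        for y in np.arange(-.262,-.228,.002):
            e=np.abs(mod(W,x,y)-m).sum()
            if e<b[0]: b=(e,x,y)
print(b)
for l in('mandrel_mid','mandrel_tip','mandrel'):
    for q in landmark_of('wrist',l)[:4]:
        z={'mandrel_mid':.046,'mandrel_tip':.12,'mandrel':0}[l];print(l,np.round(q['xy'],1),round(q['conf'],2),onz(W,q['xy'],z).round(4))
E
python3 fit.py
```

```text
[148.2 289.2  88.7 128.9] 0.96 3790
[454.  153.6  70.6 103.9] 0.96 4115
[382.3 181.5  62.6 111.2] 0.87 4401
[285.9 217.   56.2 120.3] 0.69 4809
[450.4 103.2  51.1  89.3] 0.27 2031
(np.float32(164.5), np.float64(0.453), np.float64(-0.246))
mandrel_mid [380.9 189.8] 0.84 [ 0.5522 -0.1967  0.046 ]
mandrel_mid [283.9 224.3] 0.7 [ 0.4517 -0.2444  0.046 ]
mandrel_mid [453.5 166. ] 0.57 [ 0.6398 -0.1582  0.046 ]
mandrel_tip [120.5 236.8] 0.87 [ 0.3433 -0.3221  0.12  ]
mandrel_tip [282.1 159.2] 0.82 [ 0.4495 -0.2406  0.12  ]
mandrel_tip [438.1 141.4] 0.74 [ 0.5826 -0.2163  0.12  ]
mandrel_tip [475.9 100.7] 0.72 [ 0.6402 -0.1485  0.12  ]
mandrel [281.4 256.9] 0.97 [ 0.4497 -0.2477  0.    ]
mandrel [369.3 220.6] 0.93 [ 0.5482 -0.1974  0.    ]
mandrel [443.2 192.1] 0.77 [ 0.6452 -0.151   0.    ]
mandrel [161.1 326.3] 0.65 [ 0.3434 -0.3234  0.    ]
```

Run:
```python
from plant import *
from h import *
s=read_state();show(s)
R=rot(60);G=np.array([.452,-.246,.047]);
for d in (-.12,.0,.021): print(d,rows(s,G+R[:,2]*d,R))
```

```text
t 4.9 p [ 0.4451 -0.3902  0.1763] x [0.001 0.5   0.866] y [ 1.    -0.002 -0.   ] z [ 0.002  0.866 -0.5  ] q [ 1.2   0.99 -0.47  1.26 -0.3   1.74  0.82] F [-0.3 -0.3  1. ] w 0.0854
-0.12 ([-39.8, 6.8, 69.6], [0.09, 0.01, -0.07])
0.0 ([-39.8, 6.7, 189.6], [0.09, 0.01, -0.07])
0.021 ([-39.8, 6.6, 210.6], [0.09, 0.01, -0.07])
```

Call:
play_rows --plan '[[[-20,7,35],[0,0,0],-1],[[-40,7,70],[0,0,0],-1],[[-40,7,90],[0,0,0],-1],[[-40,7,110],[0,0,0],-1],[[-40,7,130],[0,0,0],-1],[[-40,7,150],[0,0,0],-1],[[-40,7,150],[0,0,0],-1],[[-40,7,150],[0,0,0],-1]]'

```text
clock: 5.9
position: [0.4525, -0.2814, 0.0668]
ee_rot: [-1.587, -1.583, -0.915]
force: [0.4, 0.2, 0.2]
gripper_width: 0.0852
```

```bash
python3 - <<'E'
from plant import *
from h import *
s=read_state();show(s)
cv2.imwrite('pics/w2.png',snapshot('wrist'));
R=rot(60);G=np.array([.452,-.246,.047]);
print(rows(s,G+R[:,2]*.021,R))
E
python3 fit.py
```

```text
t 5.9 p [ 0.4525 -0.2814  0.0668] x [0.001 0.501 0.865] y [ 1.    -0.003  0.   ] z [ 0.003  0.865 -0.501] q [ 1.15  1.04 -0.49  1.5  -0.3   1.44  0.88] F [0.4 0.2 0.2] w 0.0852
([0.6, -0.7, 61.5], [0.15, 0.07, -0.07])
[276.  211.8 104.6 221.6] 0.92 16109
[ 36.9 361.3  73.8 117.4] 0.73 636
[524.  140.5  71.9 126.6] 0.71 6353
[446.4 154.1 128.2 203.9] 0.68 14175
(np.float32(473.25), np.float64(0.453), np.float64(-0.246))
mandrel_mid [275.4 236.5] 0.83 [ 0.4519 -0.2441  0.046 ]
mandrel_mid [436.3 180.8] 0.66 [ 0.55  -0.2    0.046]
mandrel_mid [288.7  22.7] 0.5 [0.4661 0.0649 0.046 ]
mandrel_tip [274.2 111.7] 0.96 [ 0.4518 -0.2437  0.12  ]
mandrel_tip [485.4  63.1] 0.78 [ 0.5502 -0.2013  0.12  ]
mandrel [516.6 184.1] 0.91 [ 0.6418 -0.1517  0.    ]
mandrel [418.  228.2] 0.65 [ 0.5517 -0.1979  0.    ]
mandrel [276.  286.4] 0.62 [ 0.4521 -0.2451  0.    ]
```

View pics/w2.png

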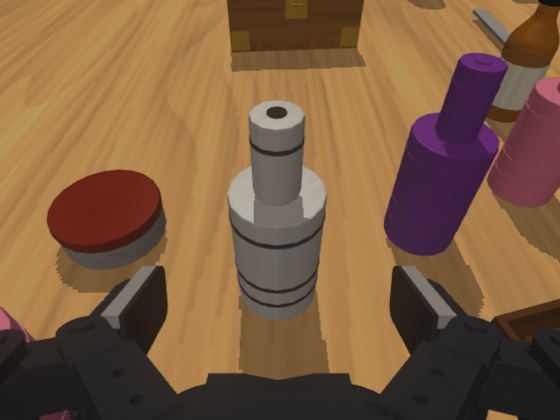

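Call:
play_rows --plan '[[[0,0,20],[0,0,0],-1],[[0,0,40],[0,0,0],-1],[[0,0,61],[0,0,0],-1],[[0,0,61],[0,0,0],-1],[[0,0,61],[0,0,0],-1],[[0,0,61],[0,0,0],-0.6],[[0,0,61],[0,0,0],-0.3],[[0,0,61],[0,0,0],-0.1],[[0,0,61],[0,0,0],0.1],[[0,0,61],[0,0,0],0.3],[[0,0,61],[0,0,0],1],[[0,0,61],[0,0,0],1],[[0,0,61],[0,0,0],1],[[0,0,61],[0,0,0],1]]' --force 40

```text
clock: 7.95
position: [0.4524, -0.2284, 0.0365]
ee_rot: [-1.587, -1.582, -0.915]
force: [-2.5, -3.4, 5.3]
gripper_width: 0.045
```

Run:
```python
from plant import *
from h import *
s=read_state();show(s)
cv2.imwrite('pics/w3.png',snapshot('wrist'))
```

```text
t 7.95 p [ 0.4524 -0.2284  0.0365] x [0.001 0.501 0.866] y [ 1.    -0.003  0.   ] z [ 0.002  0.866 -0.501] q [ 1.13  1.06 -0.5   1.6  -0.32  1.31  0.89] F [-2.5 -3.4  5.3] w 0.045
```

View pics/w3.png

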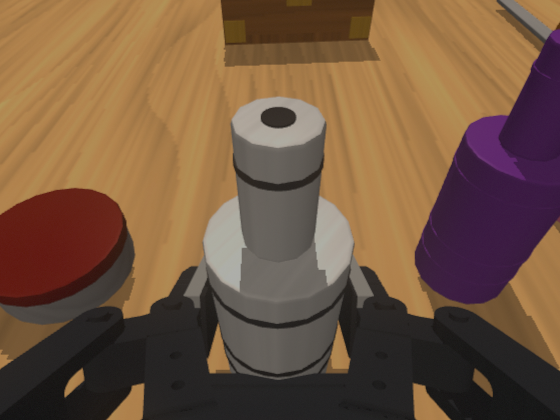

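Run:
```python
from plant import *
from h import *
s=read_state()
for g,t in (((.4524,-.2465,.10),60),((.4524,-.2465,.16),60),((.455,-.20,.16),60),((.46,-.14,.16),45),((.465,-.09,.16),30),((.465,-.09,.15),15),((.465,-.09,.14),0),((.465,-.09,.13),-15),((.465,-.09,.12),-30)):
    R=rot(t);print(rows(s,np.array(g)+R[:,2]*.0209,R))
```

```text
([46.0, 0.1, -26.6], [0.13, 0.05, -0.07])
([97.9, 0.1, -56.6], [0.13, 0.05, -0.07])
([121.2, 2.5, -16.4], [0.13, 0.05, -0.07])
([145.8, 7.4, 34.9], [0.12, -14.95, -0.09])
([165.8, 12.3, 76.1], [0.11, -29.95, -0.11])
([152.9, 12.3, 77.8], [0.09, -44.95, -0.12])
([140.9, 12.3, 78.4], [0.08, -59.95, -0.13])
([130.1, 12.3, 78.4], [0.06, -74.95, -0.15])
([120.8, 12.3, 78.0], [0.04, -89.95, -0.16])
```

Call:
play_rows --plan '[[[10,0,-6],[0,0,0],1],[[30,0,-17],[0,0,0],1],[[60,0,-35],[0,0,0],1],[[90,0,-52],[0,0,0],1],[[98,0,-56],[0,0,0],1],[[110,1,-36],[0,0,0],1],[[121,3,-16],[0,0,0],1],[[133,5,10],[0,-7,0],1],[[146,7,35],[0,-15,0],1],[[156,10,56],[0,-22,0],1],[[166,12,76],[0,-30,0],1],[[160,12,77],[0,-37,0],1],[[153,12,78],[0,-45,0],1],[[147,12,78],[0,-52,0],1],[[141,12,78],[0,-60,0],1],[[141,12,78],[0,-60,0],1]]' --force 60

```text
clock: 10.0
position: [0.4637, -0.0861, 0.1191]
ee_rot: [-2.214, -2.226, 0.001]
force: [0.7, 0.2, -2.4]
gripper_width: 0.0446
```

Run:
```python
from plant import *
from h import *
s=read_state();show(s)
cv2.imwrite('pics/w4.png',snapshot('wrist'));cv2.imwrite('pics/s4.png',snapshot('side'))
for g,t in (((.465,-.09,.14),0),((.465,-.09,.13),-10),((.465,-.09,.10),-20),((.465,-.09,.06),-30)):
    R=rot(t);print(rows(s,np.array(g)+R[:,2]*.0209,R))
```

```text
t 10.0 p [ 0.4637 -0.0861  0.1191] x [-0.005  1.     0.001] y [ 1.     0.005 -0.002] z [-0.002  0.001 -1.   ] q [ 0.4   0.36 -0.34  2.1   0.18  0.71 -0.05] F [ 0.7  0.2 -2.4] w 0.0446
([-3.9, 1.2, -0.0], [-0.13, -0.07, 0.3])
([-7.5, 1.2, 9.6], [-0.11, -10.07, 0.31])
([-11.1, 1.3, 38.7], [-0.08, -20.07, 0.32])
([-14.4, 1.4, 77.2], [-0.05, -30.07, 0.33])
```

View pics/s4.png

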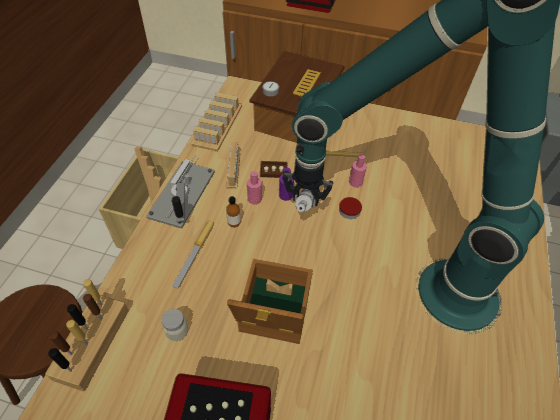

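View pics/w4.png

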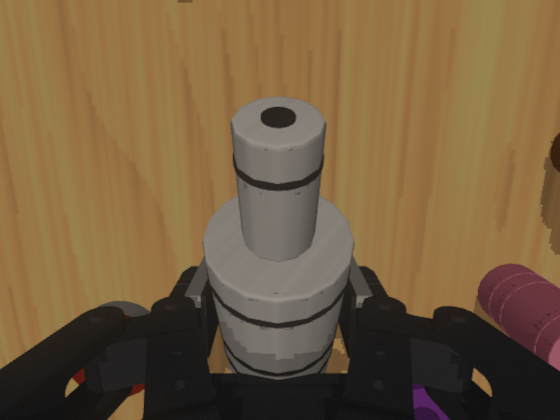

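Call:
play_rows --plan '[[[-7,1,10],[0,-10,0],1],[[-11,1,39],[0,-20,0],1],[[-14,1,77],[0,-30,0],1],[[-14,1,95],[0,-30,0],1],[[-14,1,105],[0,-30,0],1],[[-14,1,105],[0,-30,0],1],[[-14,1,105],[0,-30,0],1]]'

```text
clock: 10.98
position: [0.4653, -0.1051, 0.0151]
ee_rot: [1.934, 1.924, -0.516]
force: [0.1, -0.0, -3.1]
gripper_width: 0.0447
```

Run:
```python
from plant import *
from h import *
s=read_state();show(s)
A=Ro.from_rotvec(s['ee_rot']).as_matrix();print(s['position']-A[:,2]*.0209)
cv2.imwrite('pics/w5.png',snapshot('wrist'));cv2.imwrite('pics/s5.png',snapshot('side')[130:330,180:400])
```

```text
t 10.97 p [ 0.4653 -0.1051  0.0151] x [ 0.005  0.867 -0.498] y [ 1.    -0.005 -0.   ] z [-0.003 -0.498 -0.867] q [-0.19  0.62  0.01  2.17  0.89  0.67 -0.99] F [ 0.1 -0.  -3.1] w 0.0447
[ 0.46537878 -0.09467209  0.03317471]
```

View pics/w5.png

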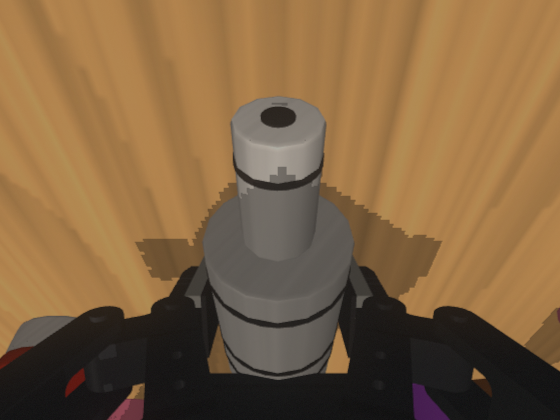

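Call:
play_rows --plan '[[[1.5,0,2.6],[0,0,0],1],[[2.5,0,4.3],[0,0,0],1],[[3.5,0,6.1],[0,0,0],1],[[4,0,7],[0,0,0],1],[[4,0,7],[0,0,0],1]]'

```text
clock: 11.7
position: [0.4654, -0.1045, 0.0069]
ee_rot: [1.932, 1.925, -0.515]
force: [0.5, -0.3, -4.3]
gripper_width: 0.0448
```

Call:
play_rows --plan '[[[0.5,0,0.9],[0,0,0],1],[[1,0,1.7],[0,0,0],1],[[1,0,1.7],[0,0,0],1]]'

```text
clock: 12.08
position: [0.4655, -0.1045, 0.0066]
ee_rot: [1.931, 1.923, -0.517]
force: [-4.3, 4.8, 14.2]
gripper_width: 0.0447
```

Call:
play_rows --plan '[[[0,0,0],[0,0,0],1],[[0,0,0],[0,0,0],0.0],[[0,0,0],[0,0,0],-0.15],[[0,0,0],[0,0,0],-0.3],[[0,0,0],[0,0,0],-0.4],[[0,0,0],[0,0,0],-0.4]]'

```text
clock: 12.82
position: [0.4655, -0.1047, 0.0067]
ee_rot: [1.931, 1.922, -0.517]
force: [-0.2, 0.1, 0.7]
gripper_width: 0.06
```

Run:
```python
from plant import *
from h import *
s=read_state();show(s)
A=Ro.from_rotvec(s['ee_rot']).as_matrix();print(s['position']-A[:,2]*.0209)
cv2.imwrite('pics/w6.png',snapshot('wrist'));cv2.imwrite('pics/s6.png',cv2.resize(snapshot('side')[150:250,240:380],None,fx=5,fy=5))
T=np.array([.465,-.095,.0235])
for t,b in ((-30,.012),(-15,.015),(0,.015)):
    R=rot(t);print(rows(s,T+R[:,2]*b,R))
```

```text
t 12.82 p [ 0.4655 -0.1047  0.0067] x [ 0.004  0.866 -0.5  ] y [ 1.    -0.004  0.001] z [-0.002 -0.5   -0.866] q [-0.2   0.64  0.02  2.16  0.91  0.66 -1.01] F [-0.2  0.1  0.7] w 0.06
[ 0.46551225 -0.09419279  0.02475229]
([-0.1, -0.5, -7.4], [-0.09, 0.03, -0.23])
([3.8, -0.5, -4.9], [-0.06, 15.03, -0.24])
([7.4, -0.5, -6.4], [-0.03, 30.03, -0.25])
```

View pics/w6.png

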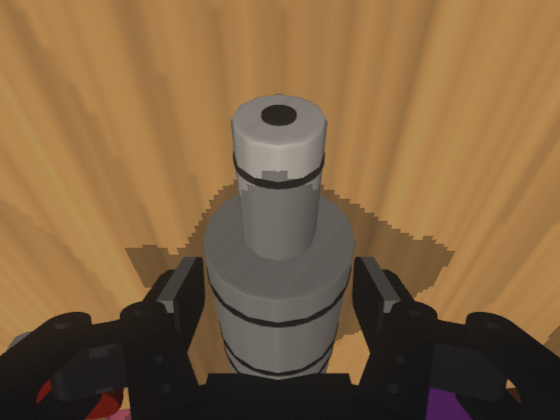

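View pics/s6.png

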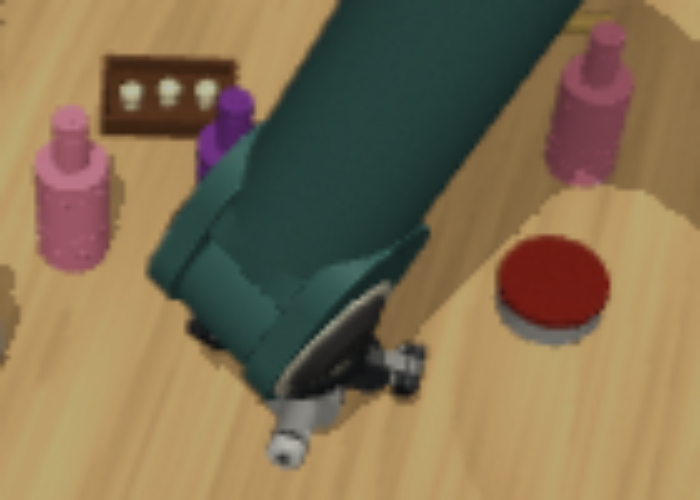

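Call:
play_rows --plan '[[[0,0,-7],[0,0,0],-0.4],[[2,0,-6],[0,8,0],-0.4],[[4,0,-5],[0,15,0],-0.4],[[6,0,-6],[0,23,0],-0.4],[[7.5,0,-6.5],[0,30,0],-0.4],[[7.5,0,-6.5],[0,30,0],-0.4],[[7.5,0,-6.5],[0,30,0],-0.4],[[7.5,0,-6.5],[0,30,0],-0.4]]'

```text
clock: 13.92
position: [0.4657, -0.0926, 0.0086]
ee_rot: [2.22, 2.221, -0.001]
force: [0.0, 0.4, 0.4]
gripper_width: 0.0597
```

Run:
```python
from plant import *
from h import *
s=read_state();show(s)
cv2.imwrite('pics/w7.png',snapshot('wrist'))
T=np.array([.465,-.095,.0235])
R=rot(0);print(rows(s,T+R[:,2]*.016,R))
W=camera_params('wrist')
for l,z in (('mandrel_mid',.023),('mandrel_tip',.023),('mandrel',.023)):
    for q in landmark_of('wrist',l)[:2]: print(l,np.round(q['xy'],1),round(q['conf'],2),onz(W,q['xy'],z).round(4))
```

```text
t 13.93 p [ 0.4657 -0.0926  0.0086] x [-0.001  1.    -0.001] y [1.    0.001 0.   ] z [ 0.    -0.001 -1.   ] q [ 0.44  0.59 -0.37  2.13  0.45  0.49 -0.28] F [0.  0.4 0.4] w 0.0597
([-2.4, -0.7, 1.1], [0.02, 0.08, 0.04])
mandrel_mid [277.4 292.2] 0.59 [ 0.4661 -0.0944  0.023 ]
```

View pics/w7.png

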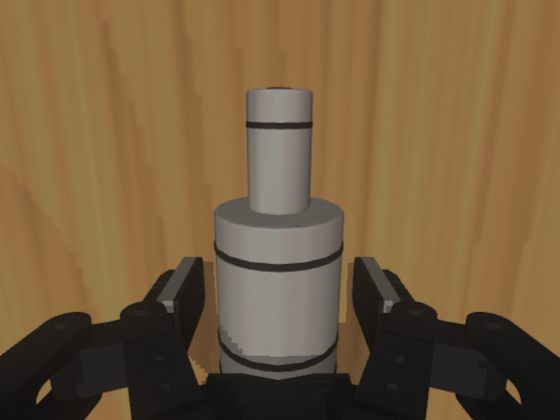

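Run:
```python
from plant import *
from h import *
W=camera_params('wrist')
for uv,z in (((280,90),.034),((280,90),.023),((248,125),.023),((312,125),.023),((280,205),.046),((217,245),.023),((342,245),.023),((218,345),.023),((339,345),.023)): print(uv,onz(W,uv,z).round(4))
```

```text
(280, 90) [ 0.467  -0.0222  0.034 ]
(280, 90) [ 0.467  -0.0218  0.023 ]
(248, 125) [ 0.4563 -0.033   0.023 ]
(312, 125) [ 0.4778 -0.033   0.023 ]
(280, 205) [ 0.4669 -0.0547  0.046 ]
(217, 245) [ 0.444 -0.076  0.023]
(342, 245) [ 0.4898 -0.0761  0.023 ]
(218, 345) [ 0.4425 -0.1183  0.023 ]
(339, 345) [ 0.4905 -0.1184  0.023 ]
```

Call:
play_rows --plan '[[[0,1,1],[0,0,0],-0.3],[[0,1,1],[0,0,0],-0.15],[[0,1,1],[0,0,0],0],[[0,1,1],[0,0,0],0.4],[[0,1,1],[0,0,0],1],[[0,1,1],[0,0,0],1],[[0,1,1],[0,0,0],1]]' --force 60

```text
clock: 15.0
position: [0.4665, -0.093, 0.0077]
ee_rot: [2.222, 2.22, -0.001]
force: [-1.6, 1.2, 4.4]
gripper_width: 0.0448
```

```bash
cat > binov.py <<'E'
from plant import *
from h import *
import sys
T=camera_params('top');S=camera_params('side')
def ov(fn,out,p,x,y,yaw,box,k):
    im=cv2.imread(fn);u0,v0,u1,v1=box
    c=cv2.resize(im[v0:v1,u0:u1],None,fx=k,fy=k,interpolation=cv2.INTER_CUBIC)
    a=np.radians(yaw);ex=np.array([np.cos(a),np.sin(a),0]);ey=np.array([-np.sin(a),np.cos(a),0]);o=np.array([x,y,0])
    P=lambda X,Y,Z:tuple((((proj(p,o+ex*X+ey*Y+[0,0,Z])-[u0,v0])+.5)*k-.5).round().astype(int).tolist())
    def poly(pts,col): 
        q=[P(*t) for t in pts]
        for i in range(len(q)): cv2.line(c,q[i],q[(i+1)%len(q)],col,1)
    for z,col in ((.088,(0,255,0)),(0,(255,255,0))):
        poly([(-.085,-.08,z),(.085,-.08,z),(.085,.08,z),(-.085,.08,z)],col)
    poly([(-.075,-.07,.088),(.075,-.07,.088),(.075,.07,.088),(-.075,.07,.088)],(0,255,255))
    for xx,z in ((-.047,.049),(.045,.052)): poly([(xx-.007,-.034,z),(xx+.007,-.034,z),(xx+.007,.034,z),(xx-.007,.034,z)],(0,0,255))
    cv2.imwrite(out,c)
x,y,yaw=map(float,sys.argv[1:4])
ov('pics/top0.png',sys.argv[4]+'t.png',T,x,y,yaw,(110,195,240,290),6)
ov('pics/side0.png',sys.argv[4]+'s.png',S,x,y,yaw,(225,250,325,350),6)
E
python3 binov.py .468 .191 94.2 pics/o1
```

```text
(no output)
```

View pics/o1t.png

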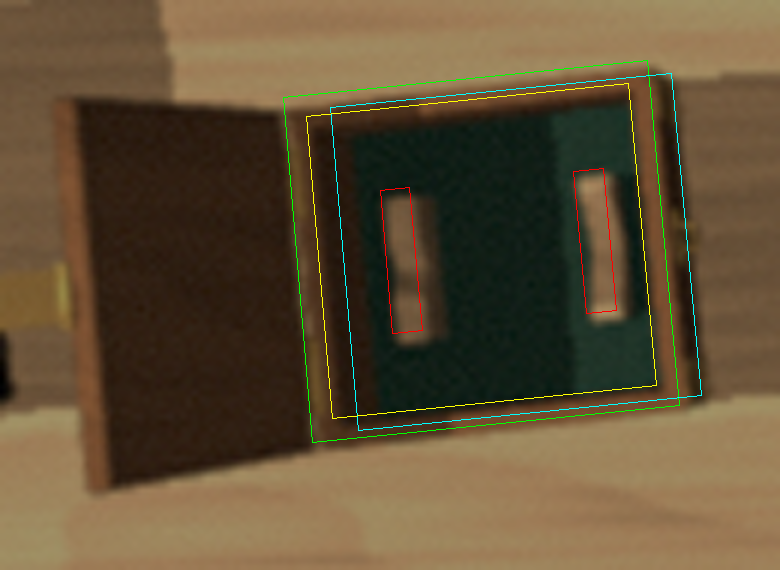

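View pics/o1s.png

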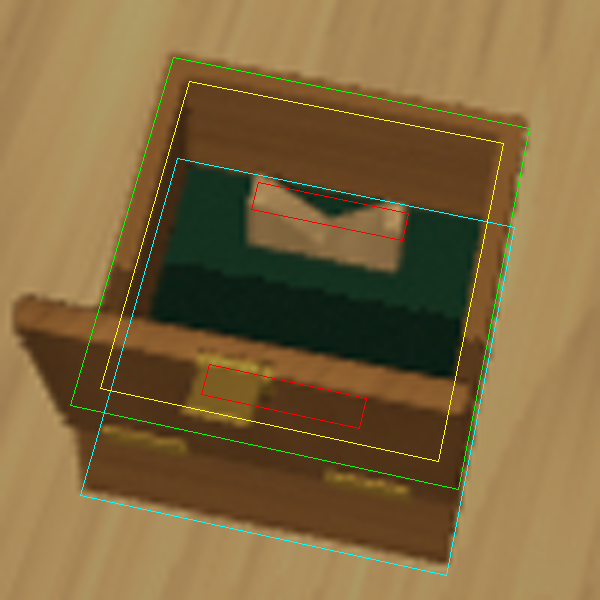

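Call:
play_rows --plan '[[[0,0,-10],[0,0,0],1],[[0,0,-40],[0,0,0],1],[[0,0,-90],[0,0,0],1],[[0,0,-140],[0,0,0],1],[[20,0,-180],[0,0,0],1],[[50,0,-200],[0,0,0],1],[[80,0,-210],[0,0,0],1],[[80,0,-210],[0,0,0],1],[[80,0,-210],[0,0,0],1]]'

```text
clock: 16.12
position: [0.4659, -0.0136, 0.2174]
ee_rot: [2.222, 2.22, -0.003]
force: [-0.7, -0.2, -4.7]
gripper_width: 0.0447
```

Run:
```python
from plant import *
from h import *
import pickle
s=read_state();show(s)
W=camera_params('wrist');im=snapshot('wrist');cv2.imwrite('pics/w8.png',im);pickle.dump(W,open('w8.pkl','wb'))
```

```text
t 16.12 p [ 0.4659 -0.0136  0.2174] x [ 0.001  1.    -0.001] y [ 1.    -0.001 -0.001] z [-0.001 -0.001 -1.   ] q [ 0.51  0.24 -0.62  2.02  0.17  0.94 -0.2 ] F [-0.7 -0.2 -4.7] w 0.0447
```

View pics/w8.png

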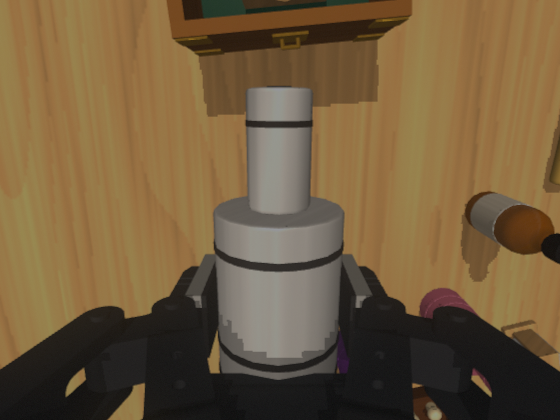

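Call:
play_rows --plan '[[[40,0,-10],[0,0,-2],1],[[85,0,-15],[0,0,-4],1],[[85,0,-15],[0,0,-4],1],[[85,0,-15],[0,0,-4],1]]'

```text
clock: 16.68
position: [0.4658, 0.0699, 0.2314]
ee_rot: [-2.146, -2.294, 0.005]
force: [-0.1, -0.5, -3.9]
gripper_width: 0.0443
```

Run:
```python
from plant import *
from h import *
import pickle
s=read_state();show(s)
W=camera_params('wrist');im=snapshot('wrist');cv2.imwrite('pics/w9.png',im);pickle.dump(W,open('w9.pkl','wb'))
```

```text
t 16.68 p [0.4658 0.0699 0.2314] x [-0.067  0.998 -0.002] y [ 0.998  0.067 -0.003] z [-0.003 -0.002 -1.   ] q [ 0.38  0.24 -0.68  1.99  0.18  0.98 -0.32] F [-0.1 -0.5 -3.9] w 0.0443
```

View pics/w9.png

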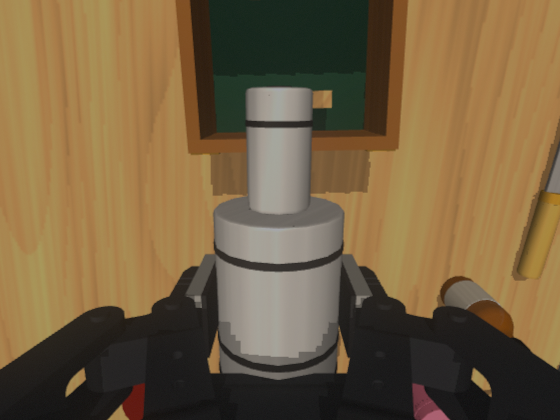

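Run:
```python
from h import *
import pickle
W=pickle.load(open('w9.pkl','rb'))
for n,uv,z in (('FLo',(190,151),.088),('FRo',(399,149),.088),('Lo@0',(177,0),.088),('Ro@0',(407,0),.088),('FLi',(201,138),.088),('FRi',(387,135),.088),('blk right top corner',(332,92),.049),('blk',(332,107),.049)): print(n,onz(W,uv,z).round(4))
im=cv2.imread('pics/w9.png');cv2.imwrite('pics/w9c.png',cv2.resize(im[0:200,160:420],None,fx=3,fy=3,interpolation=cv2.INTER_CUBIC))
```

```text
FLo [0.3968 0.0982 0.088 ]
FRo [0.5556 0.1104 0.088 ]
Lo@0 [0.3875 0.2015 0.088 ]
Ro@0 [0.5455 0.2119 0.088 ]
FLi [0.4051 0.1086 0.088 ]
FRi [0.545  0.1202 0.088 ]
blk right top corner [0.5055 0.1498 0.049 ]
blk [0.5068 0.1378 0.049 ]
```

View pics/w9c.png

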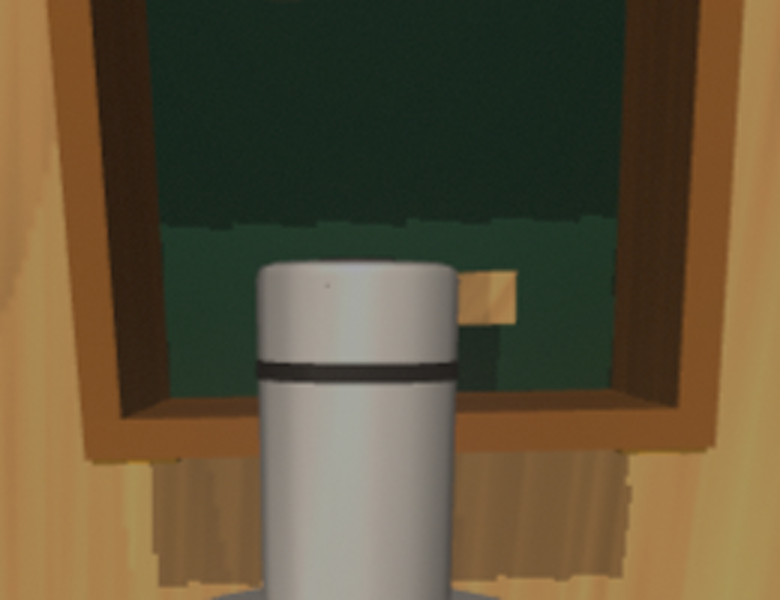

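Run:
```python
from plant import *
from h import *
s=read_state();show(s)
R=rot(0,4.8)
for z in (.23,.12,.06,.045,.04): print(z,rows(s,[.470,.176,z],R))
```

```text
t 16.73 p [0.4659 0.0695 0.2315] x [-0.066  0.998 -0.002] y [ 0.998  0.066 -0.003] z [-0.003 -0.002 -1.   ] q [ 0.38  0.24 -0.68  1.99  0.18  0.97 -0.32] F [ 0.5  0.6 -4.3] w 0.0444
0.23 ([106.0, 11.1, 1.2], [-0.15, 0.1, -1.04])
0.12 ([106.2, 11.4, 111.2], [-0.15, 0.1, -1.04])
0.06 ([106.3, 11.5, 171.2], [-0.15, 0.1, -1.04])
0.045 ([106.3, 11.6, 186.2], [-0.15, 0.1, -1.04])
0.04 ([106.3, 11.6, 191.2], [-0.15, 0.1, -1.04])
```

Call:
play_rows --plan '[[[35,4,0],[0,0,0],1],[[70,8,0],[0,0,-1],1],[[106,11,0],[0,0,-1],1],[[106,11,0],[0,0,-1],1],[[106,11,30],[0,0,-1],1],[[106,11,60],[0,0,-1],1],[[106,11,85],[0,0,-1],1],[[106,11,100],[0,0,-1],1],[[106,11,100],[0,0,-1],1],[[106,11,100],[0,0,-1],1]]'

```text
clock: 17.98
position: [0.4704, 0.1757, 0.132]
ee_rot: [2.128, 2.311, -0.003]
force: [0.4, -0.3, -4.1]
gripper_width: 0.044
```

Run:
```python
from plant import *
from h import *
s=read_state();show(s)
cv2.imwrite('pics/w10.png',snapshot('wrist'));cv2.imwrite('pics/t10.png',cv2.resize(snapshot('top')[170:300,110:260],None,fx=5,fy=5));cv2.imwrite('pics/s10.png',cv2.resize(snapshot('side')[220:350,190:330],None,fx=4,fy=4))
R=rot(0,4.8)
for z in (.06,.045,.04): print(z,rows(s,[.470,.176,z],R))
```

```text
t 17.98 p [0.4704 0.1757 0.132 ] x [-0.082  0.997 -0.001] y [ 0.997  0.082 -0.001] z [-0.001 -0.002 -1.   ] q [ 0.11  0.45 -0.65  2.01  0.37  0.8  -0.68] F [ 0.4 -0.3 -4.1] w 0.044
0.06 ([0.4, -0.3, 72.0], [-0.08, 0.08, -0.07])
0.045 ([0.4, -0.3, 87.0], [-0.08, 0.08, -0.07])
0.04 ([0.4, -0.3, 92.0], [-0.08, 0.08, -0.07])
```

View pics/w10.png

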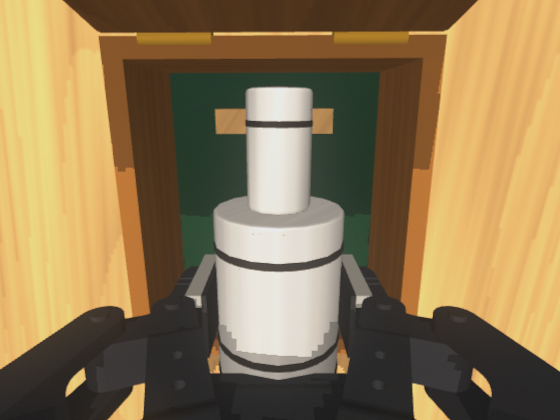

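View pics/s10.png

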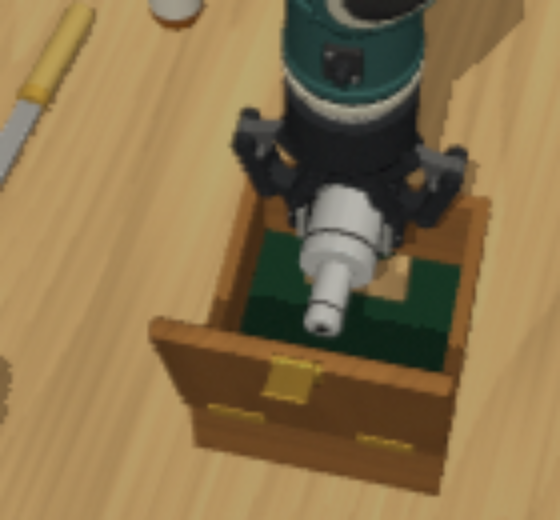

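```bash
python3 - <<'E'
from plant import *
from h import *
W=camera_params('wrist');s=read_state();A=Ro.from_rotvec(s['ee_rot']).as_matrix()
def t(uv,z):
    X=onz(W,uv,z);q=A.T@(X-s['position']);return X.round(4),(q*1000).round(1)
for n,uv,z in (('blkL',(216,109),.052),('blkR',(333,109),.052),('rimL',(101,36),.088),('rimR',(446,36),.088),('inL@200',(121,200),.088),('outR@200',(434,200),.088),('tip',(279.5,95),.1473),('formL',(216,245),.1473),('formR',(342,245),.1473),('shL',(246.5,125),.147),('shR',(311.5,125),.147)): print(n,*t(uv,z))
E
cp pics/w10.png pics/x.png
python3 - <<'E'
import cv2
im=cv2.imread('pics/x.png');cv2.imwrite('pics/w10c.png',cv2.resize(im[0:260,80:460],None,fx=2,fy=2,interpolation=cv2.INTER_CUBIC))
E
```

```text
blkL [0.4298 0.2373 0.052 ] [ 64.6 -35.2  80.1]
blkR [0.4971 0.2429 0.052 ] [64.6 32.3 80. ]
rimL [0.3815 0.2663 0.088 ] [ 97.5 -81.   44.1]
rimR [0.5399 0.2794 0.088 ] [97.4 78.  43.9]
inL@200 [0.3884 0.1887 0.088 ] [ 19.5 -80.5  44.2]
outR@200 [0.5494 0.202  0.088 ] [19.5 81.1 44. ]
tip [0.4656 0.2457 0.1473] [ 69.9   1.1 -15.3]
formL [0.4469 0.1916 0.1473] [ 17.5 -22.  -15.2]
formR [0.4927 0.1954 0.1473] [ 17.5  23.9 -15.2]
shL [0.4554 0.2352 0.147 ] [ 60.3 -10.  -15. ]
shR [0.4771 0.237  0.147 ] [ 60.3  11.8 -15. ]
```

View pics/w10c.png

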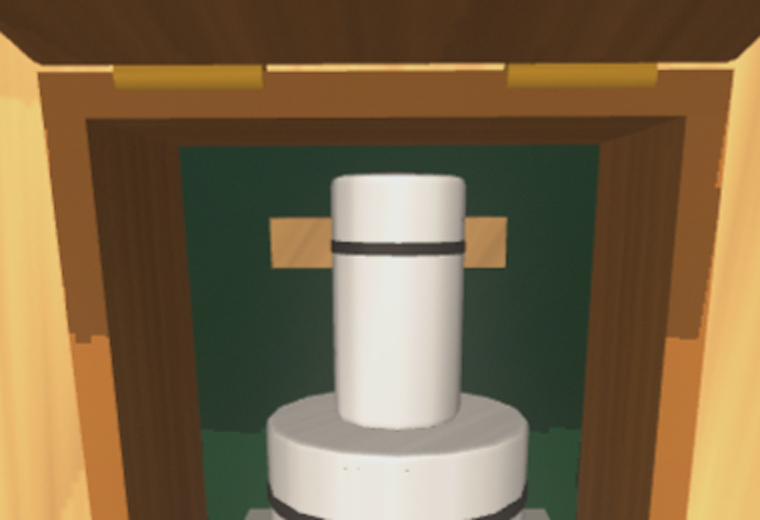

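Call:
play_rows --plan '[[[0,-1.6,15],[0,0,0],1],[[0,-1.6,35],[0,0,0],1],[[0,-1.6,55],[0,0,0],1],[[0,-1.6,70],[0,0,0],1],[[0,-1.6,80],[0,0,0],1],[[0,-1.6,85],[0,0,0],1],[[0,-1.6,87],[0,0,0],1],[[0,-1.6,87],[0,0,0],1]]'

```text
clock: 19.12
position: [0.4689, 0.1758, 0.0454]
ee_rot: [2.127, 2.311, -0.002]
force: [0.0, 0.1, -4.0]
gripper_width: 0.0443
```

Run:
```python
from plant import *
from h import *
s=read_state();show(s)
cv2.imwrite('pics/w11.png',snapshot('wrist'))
```

```text
t 19.12 p [0.4689 0.1758 0.0454] x [-0.083  0.997 -0.001] y [ 0.997  0.083 -0.   ] z [-0.    -0.001 -1.   ] q [ 0.02  0.58 -0.55  2.06  0.51  0.64 -0.79] F [ 0.   0.1 -4. ] w 0.0443
```

View pics/w11.png

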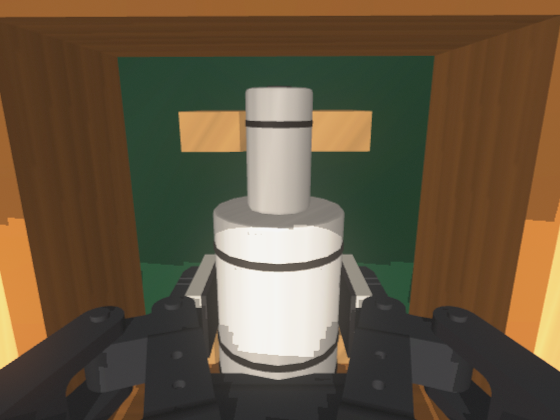

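Call:
play_rows --plan '[[[0,-0.8,1.5],[0,0,0],1],[[0,-0.8,2.5],[0,0,0],1],[[0,-0.8,3.5],[0,0,0],1],[[0,-0.8,4.5],[0,0,0],1],[[0,-0.8,4.5],[0,0,0],1]]'

```text
clock: 19.8
position: [0.4681, 0.1757, 0.0409]
ee_rot: [2.127, 2.311, -0.002]
force: [-0.2, -1.0, -5.0]
gripper_width: 0.0442
```

Call:
play_rows --plan '[[[0,0,0.7],[0,0,0],1],[[0,0,1.3],[0,0,0],1],[[0,0,1.3],[0,0,0],1]]'

```text
clock: 20.18
position: [0.4682, 0.1757, 0.0399]
ee_rot: [2.126, 2.311, -0.002]
force: [-0.4, -0.6, 0.5]
gripper_width: 0.0442
```

Call:
play_rows --plan '[[[0,0,0.3],[0,0,0],1],[[0,0,0.3],[0,0,0],0.0],[[0,0,0.3],[0,0,0],-0.15],[[0,0,0.3],[0,0,0],-0.3],[[0,0,0.3],[0,0,0],-0.5],[[0,0,0.3],[0,0,0],-0.7],[[0,0,0.3],[0,0,0],-0.7]]'

```text
clock: 21.05
position: [0.4682, 0.1758, 0.0396]
ee_rot: [2.126, 2.311, -0.002]
force: [0.3, -0.3, -0.3]
gripper_width: 0.0729
```

Run:
```python
from plant import *
from h import *
s=read_state();show(s)
cv2.imwrite('pics/w12.png',snapshot('wrist'))
```

```text
t 21.05 p [0.4682 0.1758 0.0396] x [-0.083  0.997 -0.002] y [0.997 0.083 0.   ] z [ 0.    -0.002 -1.   ] q [ 0.01  0.59 -0.54  2.06  0.52  0.62 -0.8 ] F [ 0.3 -0.3 -0.3] w 0.0729
```

View pics/w12.png

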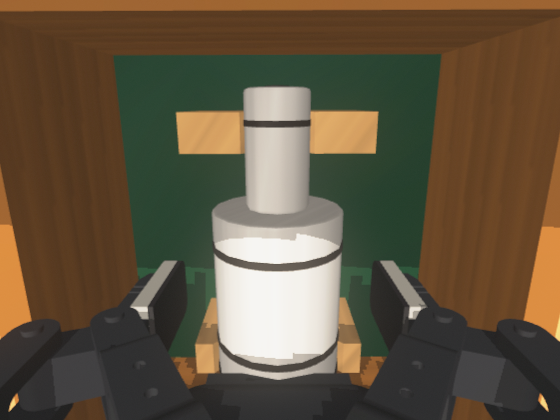

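Call:
play_rows --plan '[[[0,0,0],[0,0,0],-0.8],[[0,0,-15],[0,0,0],-0.8],[[0,0,-45],[0,0,0],-0.8],[[0,0,-95],[0,0,0],-0.8],[[0,0,-150],[0,0,0],0],[[-20,0,-205],[0,0,0],1],[[-40,0,-260],[0,0,0],1],[[-60,0,-275],[0,0,0],1],[[-60,0,-275],[0,0,0],1],[[-60,0,-275],[0,0,0],1]]'

```text
clock: 22.35
position: [0.4723, 0.117, 0.3141]
ee_rot: [2.126, 2.313, -0.003]
force: [0.3, -0.1, 0.1]
gripper_width: -0.0001
```

Run:
```python
from plant import *
from h import *
import pickle
s=read_state();show(s)
W=camera_params('wrist');S=camera_params('side');T=camera_params('top')
w=snapshot('wrist');cv2.imwrite('pics/w13.png',w);si=snapshot('side');cv2.imwrite('pics/s13.png',si);t=snapshot('top');cv2.imwrite('pics/t13.png',t)
for n,p in (('wrist',W),('side',S),('top',T)):
    for l in ('mandrel_mid','mandrel_tip','lid_edge','lid_hinge'):
        print(n,l,[(np.round(q['xy'],1).tolist(),round(q['conf'],2),onz(p,q['xy'],{'mandrel_mid':.055,'mandrel_tip':.055,'lid_edge':.26,'lid_hinge':.0885}[l]).round(4).tolist()) for q in landmark_of(n,l)[:3]])
```

```text
t 22.35 p [0.4723 0.117  0.3141] x [-0.084  0.996 -0.001] y [ 0.996  0.084 -0.001] z [-0.001 -0.001 -1.   ] q [ 0.36  0.18 -0.75  1.85  0.14  1.16 -0.35] F [ 0.3 -0.1  0.1] w -0.0001
wrist mandrel_mid [([279.2, 114.3], 0.6, [0.469, 0.1743, 0.055])]
wrist mandrel_tip [([277.4, 38.2], 0.67, [0.461, 0.2471, 0.055])]
wrist lid_edge []
wrist lid_hinge []
side mandrel_mid [([279.0, 288.2], 0.82, [0.4689, 0.1576, 0.055]), ([355.3, 172.5], 0.66, [0.3531, -0.3136, 0.055]), ([255.5, 188.9], 0.65, [0.6357, -0.1519, 0.055])]
side mandrel_tip [([346.1, 152.8], 0.72, [0.3986, -0.393, 0.055]), ([360.8, 155.0], 0.63, [0.3501, -0.3975, 0.055]), ([254.1, 174.6], 0.61, [0.6588, -0.2077, 0.055])]
side lid_edge [([263.9, 309.7], 0.82, [0.457, 0.3231, 0.26])]
side lid_hinge [([270.1, 324.8], 0.88, [0.4569, 0.2766, 0.0885])]
top mandrel_mid [([372.8, 278.7], 0.77, [0.3347, -0.3182, 0.055]), ([315.1, 173.7], 0.73, [0.6376, -0.1651, 0.055]), ([323.7, 203.8], 0.49, [0.5504, -0.1868, 0.055])]
top mandrel_tip [([381.0, 277.3], 0.88, [0.338, -0.3414, 0.055]), ([313.1, 172.8], 0.57, [0.6403, -0.1594, 0.055]), ([327.6, 200.3], 0.51, [0.5601, -0.1983, 0.055])]
top lid_edge [([123.1, 241.5], 0.8, [0.458, 0.3174, 0.26]), ([195.2, 236.9], 0.72, [0.4643, 0.1442, 0.26]), ([328.5, 277.0], 0.7, [0.3605, -0.1718, 0.26])]
top lid_hinge []
```

View pics/w13.png

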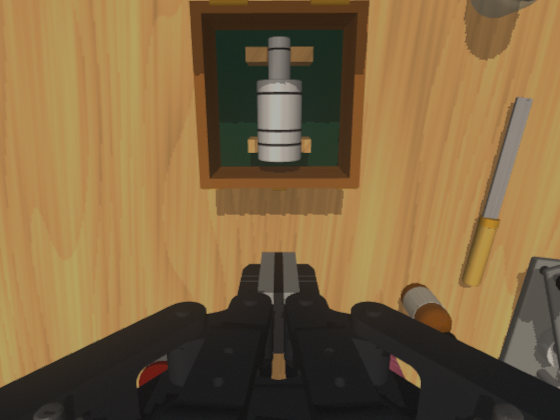

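View pics/s13.png

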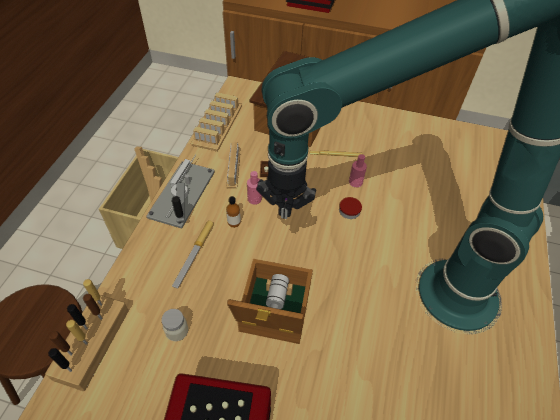

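View pics/t13.png

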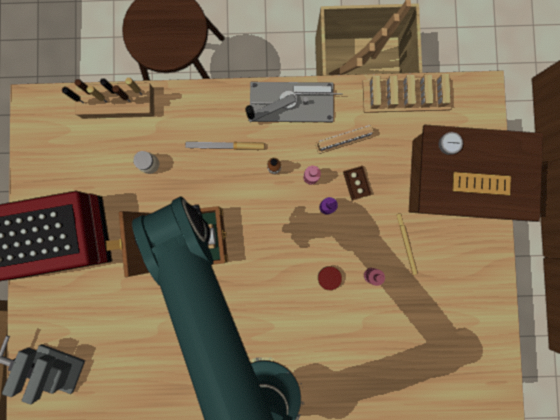

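Run:
```python
from plant import *
from h import *
S=camera_params('side');T=camera_params('top')
for a,b in (((177,376),(90,193)),((177,376),(98,193)),((270,384),(97,268)),((270,384),(106,264))):
    x=tri((S,a),(T,b));print(x.round(3),(proj(S,x)-a).round(1),(proj(T,x)-b).round(1))
s=read_state();A=Ro.from_rotvec(s['ee_rot']).as_matrix()
R=rot(0,4.8)
for p in ((.462,.20,.36),(.458,.37,.36),(.456,.365,.225)): print(p,rows(s,p,R))
```

```text
[0.602 0.459 0.116] [4.4 0.5] [-1.2 -3.3]
[0.608 0.451 0.085] [5.7 0.6] [-1.5 -4.3]
[0.401 0.426 0.149] [4.9 0.5] [-0.8 -3.8]
[0.406 0.416 0.113] [3.6 0.4] [-0.6 -2.8]
(0.462, 0.2, 0.36) ([84.2, -4.2, -45.4], [0.01, 0.09, -0.03])
(0.458, 0.37, 0.36) ([253.9, 5.9, -45.7], [0.01, 0.09, -0.03])
(0.456, 0.365, 0.225) ([249.3, 3.5, 89.3], [0.01, 0.09, -0.03])
```

Call:
play_rows --plan '[[[40,-2,-45],[0,0,0],1],[[90,0,-45],[0,0,0],1],[[140,2,-45],[0,0,0],1],[[190,3,-45],[0,0,0],1],[[240,5,-45],[0,0,0],1],[[258,5,-45],[0,0,0],1],[[258,5,-45],[0,0,0],1],[[258,5,-20],[0,0,0],1],[[258,5,20],[0,0,0],1],[[258,5,50],[0,0,0],1],[[258,5,75],[0,0,0],1],[[258,5,87],[0,0,0],1],[[258,5,87],[0,0,0],1]]'

```text
clock: 24.72
position: [0.4571, 0.3727, 0.227]
ee_rot: [2.128, 2.31, -0.003]
force: [0.1, -0.3, -0.3]
gripper_width: 0.0002
```

Run:
```python
from plant import *
from h import *
s=read_state();show(s)
cv2.imwrite('pics/s14.png',cv2.resize(snapshot('side')[200:420,160:360],None,fx=3,fy=3))
A=Ro.from_rotvec(s['ee_rot']).as_matrix()
a=np.radians(94.8);ex=np.array([np.cos(a),np.sin(a),0]);o=np.array([.4685,.188,0])
H=o+ex*.085+[0,0,.0885];print('hinge',H)
for th in (1.83,1.6,1.4,1.2,1.0,.8,.6,.4,.2,.1,0):
    d=-ex*np.cos(th)+np.array([0,0,np.sin(th)]);n=ex*np.sin(th)+np.array([0,0,np.cos(th)])
    r=.150
    c=H+d*r+n*.012          # contact on outer face
    p=c+ex*.011             # TCP with leading corner at contact
    print(th,p.round(4),rows(s,p,rot(0,4.8))[0])
```

```text
t 24.73 p [0.4571 0.3727 0.227 ] x [-0.082  0.997 -0.002] y [ 0.997  0.082 -0.001] z [-0.    -0.002 -1.   ] q [-0.16  0.5  -0.78  1.72  0.39  1.09 -0.98] F [ 0.1 -0.3 -0.3] w 0.0002
hinge [0.46138738 0.27270189 0.0885    ]
1.83 [0.4563 0.3335 0.2304] [-39.0, -4.0, -3.3]
1.6 [0.4591 0.3    0.2381] [-72.7, -4.0, -10.9]
1.4 [0.4616 0.27   0.2384] [-102.7, -3.9, -11.1]
1.2 [0.4641 0.2406 0.2327] [-132.2, -3.9, -5.3]
1.0 [0.4664 0.213  0.2212] [-160.0, -3.8, 6.2]
0.8 [0.4685 0.1881 0.2045] [-184.9, -3.8, 23.0]
0.6 [0.4703 0.167  0.1831] [-205.9, -3.7, 44.4]
0.4 [0.4716 0.1506 0.158 ] [-222.3, -3.7, 69.6]
0.2 [0.4726 0.1395 0.1301] [-233.4, -3.6, 97.5]
0.1 [0.4729 0.1361 0.1154] [-236.8, -3.6, 112.2]
0 [0.473  0.1342 0.1005] [-238.7, -3.6, 127.1]
```

View pics/s14.png

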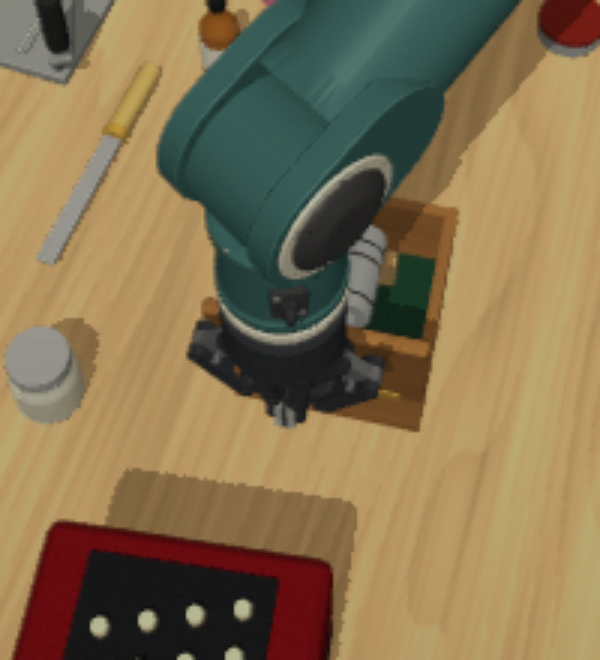

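Call:
play_rows --plan '[[[-20,-2,0],[0,0,0],1],[[-35,-4,-3],[0,0,0],1],[[-50,-4,-6],[0,0,0],1],[[-62,-4,-8],[0,0,0],1],[[-75,-4,-10],[0,0,0],1],[[-88,-4,-11],[0,0,0],1],[[-100,-4,-10],[0,0,0],1],[[-112,-4,-9],[0,0,0],1],[[-124,-4,-6],[0,0,0],1],[[-134,-4,-4],[0,0,0],1],[[-134,-4,-4],[0,0,0],1]]'

```text
clock: 26.15
position: [0.4641, 0.2379, 0.2314]
ee_rot: [2.129, 2.308, -0.004]
force: [0.2, 0.5, 1.0]
gripper_width: 0.0001
```

Run:
```python
from plant import *
from h import *
s=read_state();show(s)
cv2.imwrite('pics/s15.png',cv2.resize(snapshot('side')[200:420,160:360],None,fx=3,fy=3))
a=np.radians(94.8);ex=np.array([np.cos(a),np.sin(a),0]);o=np.array([.4685,.188,0])
H=o+ex*.085+[0,0,.0885]
for th in (1.2,1.0,.8,.6,.4,.2,.1,0):
    d=-ex*np.cos(th)+np.array([0,0,np.sin(th)]);n=ex*np.sin(th)+np.array([0,0,np.cos(th)])
    p=H+d*.15+n*.012+ex*.011
    print(th,p.round(4),rows(s,p,rot(0,4.8))[0])
```

```text
t 26.15 p [0.4641 0.2379 0.2314] x [-0.081  0.997 -0.003] y [ 0.997  0.081 -0.001] z [-0.001 -0.003 -1.   ] q [ 0.12  0.37 -0.81  1.87  0.31  1.03 -0.74] F [0.2 0.5 1. ] w 0.0001
1.2 [0.4641 0.2406 0.2327] [2.7, 0.2, -1.2]
1.0 [0.4664 0.213  0.2212] [-25.0, 0.3, 10.3]
0.8 [0.4685 0.1881 0.2045] [-49.9, 0.4, 27.1]
0.6 [0.4703 0.167  0.1831] [-71.0, 0.4, 48.6]
0.4 [0.4716 0.1506 0.158 ] [-87.4, 0.5, 73.7]
0.2 [0.4726 0.1395 0.1301] [-98.4, 0.6, 101.7]
0.1 [0.4729 0.1361 0.1154] [-101.8, 0.6, 116.3]
0 [0.473  0.1342 0.1005] [-103.7, 0.6, 131.3]
```

View pics/s15.png

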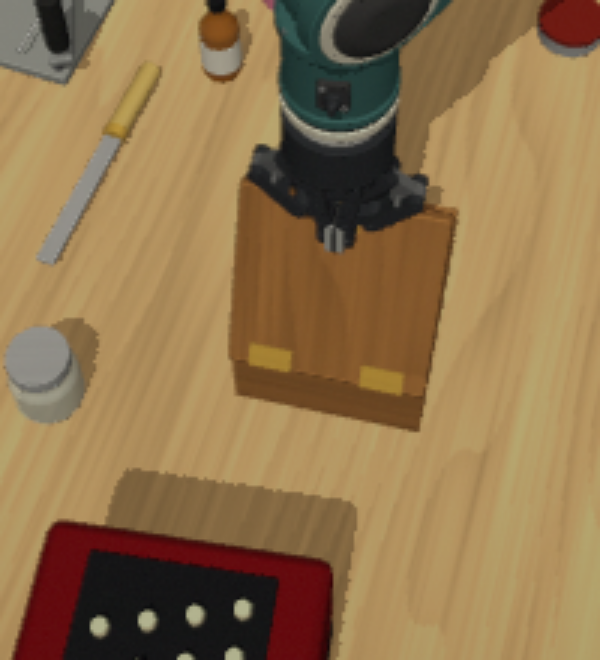

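Call:
play_rows --plan '[[[-12,0,5],[0,0,0],1],[[-26,0,11],[0,0,0],1],[[-38,0,19],[0,0,0],1],[[-50,0,28],[0,0,0],1],[[-61,0,38],[0,0,0],1],[[-71,0,50],[0,0,0],1],[[-80,0,62],[0,0,0],1],[[-88,0,75],[0,0,0],1],[[-94,0,88],[0,0,0],1],[[-99,0,102],[0,0,0],1],[[-102,0,115],[0,0,0],1],[[-103,0,124],[0,0,0],1],[[-104,0,130],[0,0,0],1],[[-104,0,131],[0,0,0],1],[[-104,0,131],[0,0,0],1]]'

```text
clock: 28.08
position: [0.4725, 0.1348, 0.101]
ee_rot: [2.128, 2.309, -0.003]
force: [-0.1, 0.3, -0.7]
gripper_width: -0.0
```

Run:
```python
from plant import *
from h import *
s=read_state();show(s)
```

```text
t 28.07 p [0.4725 0.1348 0.101 ] x [-0.082  0.997 -0.003] y [ 0.997  0.082 -0.   ] z [-0.    -0.003 -1.   ] q [ 0.21  0.5  -0.68  2.05  0.46  0.75 -0.68] F [-0.1  0.3 -0.7] w -0.0
```

Press a little more until the force rises, then back off.

Call:
play_rows --plan '[[[0,0,1],[0,0,0],1],[[0,0,2],[0,0,0],1],[[0,0,2],[0,0,0],1]]'

```text
clock: 28.45
position: [0.4728, 0.1349, 0.1004]
ee_rot: [2.127, 2.308, -0.003]
force: [-3.5, -1.6, 13.4]
gripper_width: -0.0002
```

Call:
play_rows --plan '[[[0,0,1],[0,0,0],1],[[0,0,1.5],[0,0,0],1],[[0,0,1.5],[0,0,0],1]]'

```text
clock: 28.82
position: [0.4729, 0.1349, 0.1004]
ee_rot: [2.125, 2.307, -0.004]
force: [-4.7, -2.0, 14.7]
gripper_width: -0.0
```

Call:
play_rows --plan '[[[0,0,-10],[0,0,0],1],[[0,0,-50],[0,0,0],1],[[-40,0,-100],[0,0,0],1],[[-95,0,-150],[0,0,0],1],[[-150,0,-180],[0,0,0],1],[[-200,0,-180],[0,0,0],1],[[-200,0,-180],[0,0,0],1],[[-200,0,-180],[0,0,0],1]]'

```text
clock: 29.82
position: [0.4887, -0.0629, 0.2816]
ee_rot: [2.126, 2.307, -0.003]
force: [-0.4, 0.4, -0.2]
gripper_width: -0.0002
```

Run:
```python
from plant import *
from h import *
s=read_state();show(s)
S=camera_params('side');T=camera_params('top')
si=snapshot('side');cv2.imwrite('pics/s16.png',si)
e1=landmark_of('side','lid_edge');snapshot('top');e2=landmark_of('top','lid_edge')
for p,e in((S,e1),(T,e2)):
    for q in e[:2]: print(np.round(q['xy'],1),round(q['conf'],2),onz(p,q['xy'],.0945).round(4))
cv2.imwrite('pics/s16c.png',cv2.resize(si[240:350,210:330],None,fx=5,fy=5))
```

```text
t 29.82 p [ 0.4887 -0.0629  0.2816] x [-0.082  0.997 -0.005] y [0.997 0.082 0.001] z [ 0.002 -0.005 -1.   ] q [ 0.72  0.23 -0.76  1.88  0.19  1.09 -0.03] F [-0.4  0.4 -0.2] w -0.0002
[284.8 260.4] 0.6 [0.4722 0.095  0.0945]
[236.5 167.7] 0.6 [ 0.7075 -0.1844  0.0945]
[225.9 232.8] 0.77 [0.4747 0.0895 0.0945]
```

View pics/s16.png

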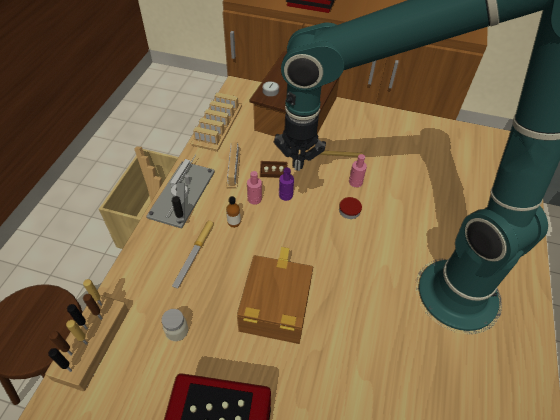

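View pics/s16c.png

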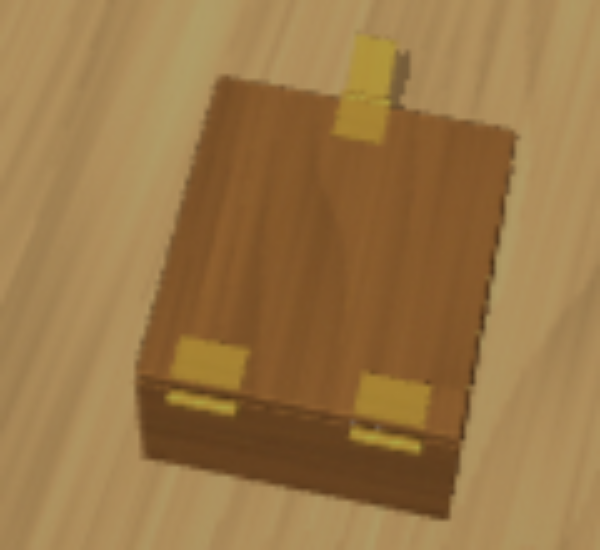

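```bash
python3 -c "
from plant import *
print(hand_in())"
```

```text
the job is handed in; nothing more can be done
None
```

The grey mandrel is lying in both saddles of the oak bin with its shank towards the hinge. The lid is shut, and I handed the job in at about 30 s of the 66 s allowed. `hand_in` reported no verdict, so my own checks below are all I have.

- **How it went:** I gripped the standing mandrel with the tool tilted. I then turned it over, set it down on the clear bench, took a new grip from straight above, lowered it into the saddles and let go. The lid was pushed over from behind with closed fingers and pressed down. The latch was left open.
- **Mandrel:** The wrist camera, with the mandrel released and the lid still open, put the mandrel's middle at (0.469, 0.174), against a place of about (0.470, 0.174). The shank and former looked centred on their blocks. The mandrel is now hidden under the lid, so I could not look at it again.
- **Lid:** It stopped hard at a height of 100.4 mm, against 100.5 mm when shut. The arm then backed clear.
- **Bystanders:** In the final side picture nothing on the bench looked moved.
- **Disagreements:**
  - The side and top cameras differed by about 7 mm in x for the mandrel and about 2.5 mm for the bin, so I used the wrist camera for both.
  - The side view's estimate of the mandrel's middle after release was about 17 mm off in y from the wrist camera's. I judged that estimate wrong, because the lid partly blocks that view.

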